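# Wind the bench jack up to a shoe last

## Task

A wooden shoe last stands loose on the bed of the green bench jack, between the heel pad and the sprung toe stop. Turn the handwheel clockwise (seen from above) by its black handle until the pad has pushed the last up against the toe stop and the wheel turns clearly firm, then let go, leaving the pad bearing snugly on the last. Work by the wheel alone without touching the last or the pad, do not force it past firm or the wood is marked, and leave the other things on the bench where they are.

Things in the scene. Friction and masses are not known exactly. Their poses are not given: they have to be found in the camera images.
- jack: green bench jack, fixed. Origin on the bench at the foot of the handwheel's upright axis. Its bed, 115 mm wide, 500 mm long, top 40 mm above the bench, runs along the jack's y at x = +135 mm. The toe stop (block with a sprung cork V, 7 N/mm) is clamped near the bed's +y end; its place differs by 35 mm from job to job and is not reported: it can be seen, or felt through the wheel.
- wheel_axis (a point): point on the upright axis of the handwheel, at the height of the top of its rim (106 mm above the bench). Aluminium wheel, 151 mm across, hub no higher than 110 mm.
- handwheel (a joint): turn of the handwheel in rad, growing clockwise seen from above; range -0.3 to 9.5, and the last meets the stop well before that. Rack and pinion: 15 mm of pad travel towards the stop per rad; 1 N along the rim at the handle gives about 4.3 N at the pad. Running friction takes about 5 N at the handle (more when turned fast) and holds the wheel where it is left.
- handle_grip (a point): middle of the grip of the upright black crank handle on the wheel's rim, 65 mm from the axis, 134 mm above the bench. Cylinder 24 mm in diameter, from 110 to 154 mm above the bench; it spins freely on its pin, so a gripper can hold it in one orientation all the way round.
- heel_pad: upright green pad with a cork face, 70 mm wide, 82 mm tall above the bed, on the carriage driven by the wheel. Origin on the bed top under the middle of the cork face, which looks along the jack's +y. Travels along the jack's y.
- last: loose shoe last (dark wood, solid foot shape) standing on its sole on the bed, 230 mm long, 74 mm wide, 88 mm tall, about 0.5 kg. Origin on the bed under the middle of its length; x points to the toe (about the jack's +y), heel 115 mm behind the origin. It starts clear of both pad and stop. 20 to 50 N from the pad holds it well; more than 80 N marks the wood.
- tack_jar: amber jar of tacks, 60 mm across, 75 mm tall, beside the jack; a bystander. Origin under its centre.
- hammer: hammer, 230 mm long, lying beside the jack; a bystander. Origin under its middle.
- spare_last: another shoe last in lighter wood on the bench; a bystander. Origin under its middle.
- brush: brush with wooden handle; a bystander. Origin under its middle.
- wax_puck: round yellow cake of wax, 56 mm across, 22 mm tall; a bystander. Origin under its centre.
- polish_tin: flat red tin with a white lid, 80 mm across, 35 mm tall; a bystander. Origin under its centre.
- awl: awl with orange handle, 160 mm long; a bystander. Origin under its middle.
Not all that is in view belongs to the job. Leave any orange or yellow look-alike of the last alone.

How it is judged:
On the way:
1. the pad presses the last against the toe stop (over 10 N at the pad) (contact force between heel_pad and last above 10 N), for 0.2 s.
At the end, for the whole second after the job is handed in: The last stands upright (within 0.1 rad) at rest against the toe stop, the wheel is still, and the pad still bears on the heel with more than 2.5 N (contact force between heel_pad and last above 2.5 N and linear speed of last below 0.01 m/s and velocity of joint handwheel between -0.1 and 0.1 rad/s and angle between last's own z axis and vertical below 0.1 rad); the robot touches nothing.
It fails at once if the pad squeezes the last with more than 80 N (contact force between heel_pad and last above 80 N).
It fails at once if the robot pushes the last itself (contact force between any of the fingers, the arm and last above 2 N).
It fails at once if the robot pushes the pad itself (contact force between any of the fingers, the arm and heel_pad above 2 N).
It fails at once if a bystander is shifted by more than 30 mm (distance of any of tack_jar, hammer, spare_last, brush, wax_puck, polish_tin, awl from where it was at the start of the episode above 0.03 m).
It also fails if it takes over 54 s, if anything falls off the work surface, if the arm or the gripper's body presses on something with over 40 N, if the wrist force passes 120 N, or if a joint passes its speed limit or range.

## Robot

A 7-joint arm with a two-finger parallel gripper is mounted at the origin on the work surface. World frame = base frame: x ahead of the robot, y to its left, z up, the work surface at z = 0. Lengths are in m, angles in rad, forces in N, time in s.
With the tool pointing down it reaches from about 0.425 to 0.875 m from the base axis. Payload 8.4 kg.
Tool frame: the origin (TCP) lies between the finger pads; the fingertips stand 8 mm ahead of it and the grasp point (between the pads) lies 11 mm behind it; z points along the fingers, y is the line along which they close (so a half turn about z gives the same grasp; the last joint's range is limited). The gripper opens to 85 mm and grips with 20 to 120 N. Pads are 22 mm wide; open, the fingers measure 114 mm over their backs; the gripper's body (76 mm by 85 mm) begins 54 mm behind the grasp point. The pads swing forward as they close: fully open they stand 13 mm farther back than shut.
Start: joints at [1.099, 0.333, 0.04, 1.465, -0.013, 1.343, -0.059], TCP at [0.237, -0.605, 0.239] pointing down, gripper open.
Joint ranges: [-2.58, 2.58], [-0.38, 2.09], [-1.3, 1.39], [0.25, 2.4], [-1.5, 4.64], [0.08, 2.09], [-2.65, 2.65]. Speed limits (rad/s): [2.22, 2.22, 2.79, 2.79, 3.14, 3.14, 3.14].

## Interface

Orientations are given as [roll, pitch, yaw] about the fixed x, y, z axes, in that order (R = Rz(yaw) Ry(pitch) Rx(roll)).
In Python, from plant import env, viewer gives the robot as it stands.
- The arm moves only by the tool carry_out, never from a script. Its argument "steps" is one flat list of numbers, 7 for each row, row after row: the shift along the tool's x, y, z in m, then the turn, a rotation vector about the tool's x, y, z in degrees, then the finger opening in m, from 0 to 0.0854. In form: [dx, dy, dz, rx, ry, rz, claw, dx, dy, dz, rx, ry, rz, claw, ...]. A call has 1 to 5 rows; each row shifts and turns the commanded pose from where the row before left it, along the tool's axes as they then stand; what a row does not reach is not made up. A row lasts 1/8 s, in which the tool goes at most 62.5 mm and 10.7 degrees, less where a joint would pass 70% of its speed; a pose out of reach is approached as far as the arm can. A call with a gripper value outside its range is refused whole. The fingers move at their own pace and stop on an object; the grip force is fixed at half the most. Time passes only in rows, so rows that do not move let the fingers close. It gives the time, the measured TCP pose, the force, the opening and the grip force at its end, in the units of the state.
- env.get_obs(): the state, without advancing time (a new reading comes with each control period).
- viewer.capture(name): name is "scene" or "top"; returns a dict with "img" (400x640x3 uint8, red, green, blue), "range_z" (400x640 float32, m along the optical axis (not along the pixel's ray), 0 where there is no reading), "fov_y" (degrees; the focal length in pixels is half the picture's height over the tangent of half this angle, whatever the lens; pixels are square), "cx", "cy" (the principal point, pixels), "T" (4x4, takes a point from camera to world coordinates). Camera axes: x right, y up, looking along -z (the intrinsics and any distortion apply to the point x, -y, -z); pixel columns grow to the right and rows downward; lengths in m; the calibration is good to about 2 mm. A picture is of the moment at which its call begins.
- env.job_done(): hands the job in; it is judged then, once.
The state is a dict: "clock": time; "joints": joint angles; "qvel": joint speeds; "effort": joint torques, N m; "eef_pos": TCP position; "tool_rot": TCP orientation; "ft_force": force on the tool from outside, world axes, zero at the start; "wrist_torque": the same for the moment, N m; "gripper_width": opening from 0.0 (shut) to 1.0 (fully open); "finger_force": force on a finger pad.
Only numpy, scipy, OpenCV 4.12 (cv2) and the standard library are available. Lean on these libraries where they do the work, as an engineer would, in place of code of your own. Each camera call takes 0.05 s, during which the arm holds its last target. There are 200 camera calls.

## Working session

There is one attempt and no reset: what is moved stays moved. The work goes in short steps, Python scripts to look and compute and a tool call to move; the robot and the scene stay as the last step left them, time stands still between calls to the robot, and variables do not carry over. Pictures are saved under pics/ and viewed, at most 10 in all, crops included, and the job is handed in when it is done.

Besides the shell and the picture viewer there is one more tool, called by a JSON object that holds its "api" and its "payload". carry_out: Moves the arm, as the interface text tells. Its arguments: {"type":"object","properties":{"steps":{"type":"array"}},"required":["steps"]}

```bash
ls; mkdir -p pics
cat > h.py <<'E'
import numpy as np,cv2
from plant import env,viewer
def cap(n):
    c=viewer.capture(n); c['f']=200/np.tan(np.radians(c['fov_y'])/2); return c
def pts(c):
    v,u=np.mgrid[:400,:640]; z=c['range_z']
    P=np.stack([(u-c['cx'])/c['f']*z,-(v-c['cy'])/c['f']*z,-z],-1)
    return P@c['T'][:3,:3].T+c['T'][:3,3]
def ray(c,u,v,h):
    d=c['T'][:3,:3]@np.array([(u-c['cx'])/c['f'],-(v-c['cy'])/c['f'],-1]);o=c['T'][:3,3]
    return o+d*(h-o[2])/d[2]
E
python3 - <<'E'
from h import *
for n in('scene','top'):
    c=cap(n); cv2.imwrite(f'pics/{n}0.png',c['img'][...,::-1]); np.savez(f'{n}0.npz',**c)
    print(n,c['fov_y'],c['cx'],c['cy'],c['T'].round(3).tolist(),[k for k in c])
print(env.get_obs())
E
```

```text
pics
scene 54.259242730054254 314.90377092599374 200.28004637470823 [[-0.529, -0.694, 0.489, 1.12], [0.849, -0.44, 0.293, 0.379], [0.012, 0.57, 0.822, 1.116], [0.0, 0.0, 0.0, 1.0]] ['img', 'range_z', 'fov_y', 'cx', 'cy', 'T', 'f']
top 55.66152688569404 323.8261081445037 198.35234116150383 [[0.008, 0.991, -0.137, 0.369], [-1.0, 0.009, 0.005, 0.017], [0.007, 0.137, 0.991, 1.242], [0.0, 0.0, 0.0, 1.0]] ['img', 'range_z', 'fov_y', 'cx', 'cy', 'T', 'f']
{'clock': 0.1, 'joints': array([ 1.09882732,  0.33383312,  0.039867  ,  1.46616472, -0.01340058,
        1.34329514, -0.05851901]), 'qvel': array([ 0.00017811, -0.00097908,  0.00059516, -0.00133825,  0.00109268,
       -0.00019806, -0.00120121]), 'effort': array([ 3.33763608e-03, -6.60020328e+01,  1.36957817e+00, -4.06470644e+01,
        1.68673682e-02,  8.99180101e-03, -2.66664472e-05]), 'eef_pos': array([ 0.23656652, -0.60500242,  0.23852358]), 'tool_rot': array([-3.14016119e+00,  9.29715591e-05,  3.72740529e-01]), 'ft_force': array([-0.69776342, -0.32882494,  0.62080879]), 'wrist_torque': array([0.04333561, 0.00964298, 0.06740623]), 'finger_force': 0.0, 'gripper_width': 1.000457282977019}
```

View pics/scene0.png

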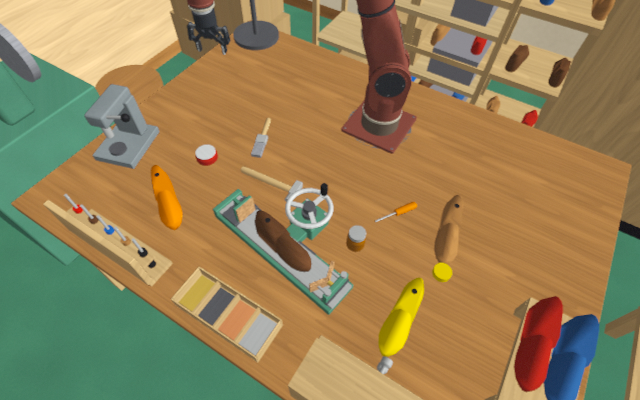

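View pics/top0.png

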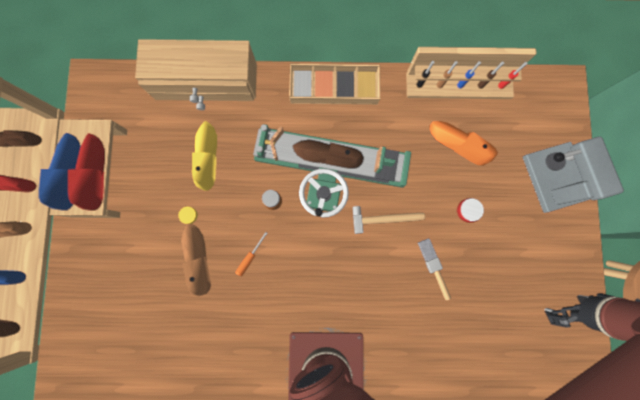

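The top view shows the wheel centre near (323,193), the black handle near (319,211), the dark last near (328,153), the pad near (385,160) and the toe stop V near (270,143). The only black upright thing on the rim is the handle. Lookalikes of the last are the orange one (462,143), yellow one (204,155) and light brown spare (194,260). The target is the dark one on the bed.

Run:
```python
from h import *
for n in('top','scene'):
    c=dict(np.load(n+'0.npz')); P=pts(c); I=c['img'].astype(int)
    u0,v0=(323,193) if n=='top' else (310,207)
    v,u=np.mgrid[:400,:640]; near=np.hypot(u-u0,v-v0)<38
    rim=near&(abs(P[...,2]-.104)<.006)&(I.min(-1)>150)
    q=P[rim]; A=np.c_[2*q[:,:2],np.ones(len(q))]; s=np.linalg.lstsq(A,(q[:,:2]**2).sum(1),rcond=None)[0]
    print(n,'rim',len(q),s[:2],np.sqrt(s[2]+s[0]**2+s[1]**2),q[:,2].mean())
    m=near&(I.max(-1)<60)&(P[...,2]>.112)
    print('handle',m.sum(),P[m].mean(0),P[m].min(0),P[m].max(0),u[m].mean(),v[m].mean())
    t=m&(P[...,2]>.148); print('top',t.sum(),P[t].mean(0) if t.any() else '')
    X=P[...,:2]-s[:2]
    g=(I[...,1]>I[...,0]+25)&(P[...,2]<.06)&(P[...,2]>.02)&(np.hypot(*np.moveaxis(X,-1,0))<.5)
    q=P[g]; r=cv2.minAreaRect(q[:,:2].astype(np.float32)); print('bed',r)
    d=(I.max(-1)<110)&(I[...,0]>I[...,2]+15)&(P[...,2]>.05)&(P[...,2]<.14)&(X[...,0]>.05)&(np.hypot(*np.moveaxis(X,-1,0))<.25)
    q=P[d];print('last',len(q),q.min(0),q.max(0))
    cv2.imwrite(f'pics/{n}c.png',cv2.resize(c['img'][v0-70:v0+70,u0-90:u0+110,::-1],None,fx=4,fy=4,interpolation=2))
```

```text
top rim 705 [0.54518673 0.01352241] 0.06327559671762496 0.1023707774081908
handle 29 [0.48103578 0.02663848 0.15232438] [0.47134359 0.01905848 0.14923165] [0.48849519 0.03360979 0.15679516] 318.37931034482756 211.55172413793105
top 29 [0.48103578 0.02663848 0.15232438]
bed ((0.6164915561676025, -0.003828108310699463), (0.495733380317688, 0.23547139763832092), 79.84668731689453)
last 1123 [ 0.63345796 -0.10550111  0.05150401] [0.75312711 0.20303223 0.13145311]
scene rim 556 [0.55057606 0.01464015] 0.06273886160607912 0.10239472755509767
handle 61 [0.49134425 0.03143997 0.1422496 ] [0.47847449 0.0212738  0.11833688] [0.49874243 0.03926479 0.15666905] 323.5409836065574 189.0655737704918
top 27 [0.48825909 0.02980348 0.15238599]
bed ((0.6228948831558228, -0.0029110610485076904), (0.5048384666442871, 0.2363518476486206), 80.39370727539062)
last 1262 [ 0.64838852 -0.16197413  0.05009488] [0.73047281 0.11380701 0.13239674]
```

View pics/topc.png

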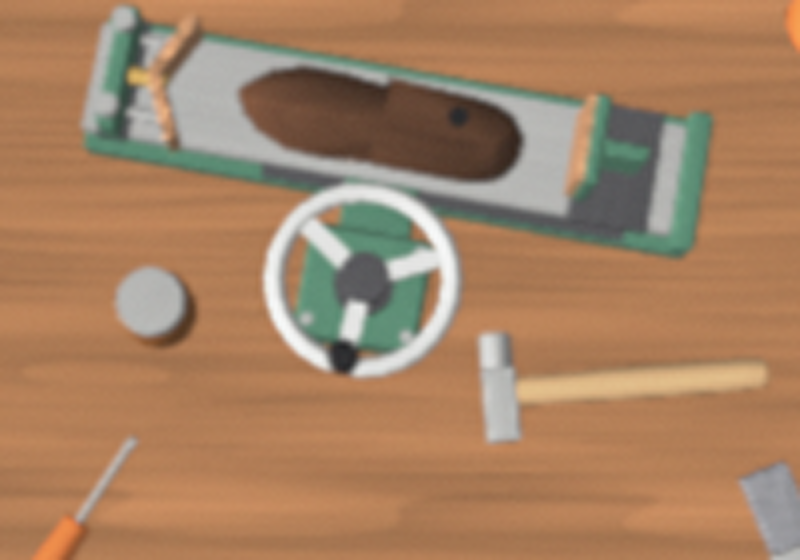

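{"api": "carry_out", "payload": {"steps": [0, 0, 0, 0, 0, 10.5, 0.085, 0, 0, 0, 0, 0, 10.5, 0.085, 0, 0, 0, 0, 0, 10.5, 0.085, 0.025, -0.05, 0, 0, 0, 0, 0.085, 0.025, -0.05, 0, 0, 0, 0, 0.085]}}

```text
clock: 0.72
eef_pos: [0.3039, -0.5146, 0.2386]
tool_rot: [-3.141, 0.001, -0.178]
ft_force: [0.6, 0.0, 0.8]
gripper_width: 0.996
finger_force: 0.0
```

{"api": "carry_out", "payload": {"steps": [0.02, -0.055, 0, 0, 0, 0, 0.085, 0.02, -0.055, 0, 0, 0, 0, 0.085, 0.01, -0.055, 0, 0, 0, 0, 0.085, 0.01, -0.055, 0, 0, 0, 0, 0.085, 0.01, -0.055, 0, 0, 0, 0, 0.085]}}

```text
clock: 1.35
eef_pos: [0.4211, -0.2554, 0.2391]
tool_rot: [-3.142, 0.0, -0.177]
ft_force: [1.4, 0.7, -0.3]
gripper_width: 0.996
finger_force: 0.0
```

{"api": "carry_out", "payload": {"steps": [0.005, -0.055, 0, 0, 0, 0, 0.085, 0.005, -0.055, 0, 0, 0, 0, 0.085, 0, -0.055, 0, 0, 0, 0, 0.085, 0, -0.055, 0, 0, 0, 0, 0.085, 0, 0, 0, 0, 0, 0, 0.085]}}

```text
clock: 1.98
eef_pos: [0.4697, -0.038, 0.2393]
tool_rot: [-3.141, 0.0, -0.17]
ft_force: [-0.6, -0.2, 0.1]
gripper_width: 0.995
finger_force: 0.0
```

{"api": "carry_out", "payload": {"steps": [0.002, -0.034, 0, 0, 0, 0, 0.085, 0.002, -0.034, 0.02, 0, 0, 0, 0.085, 0, 0, 0, 0, 0, 0, 0.085]}}

```text
clock: 2.35
eef_pos: [0.4846, 0.0253, 0.2178]
tool_rot: [-3.141, 0.003, -0.174]
ft_force: [0.6, -1.4, 0.6]
gripper_width: 0.997
finger_force: 0.0
```

Run:
```python
from h import *
c=cap('scene'); cv2.imwrite('pics/s1.png',cv2.resize(c['img'][100:260,210:430,::-1],None,fx=3.6,fy=3.6,interpolation=2))
print(env.get_obs()['eef_pos'])
```

```text
[0.48485347 0.02368116 0.21849525]
```

View pics/s1.png

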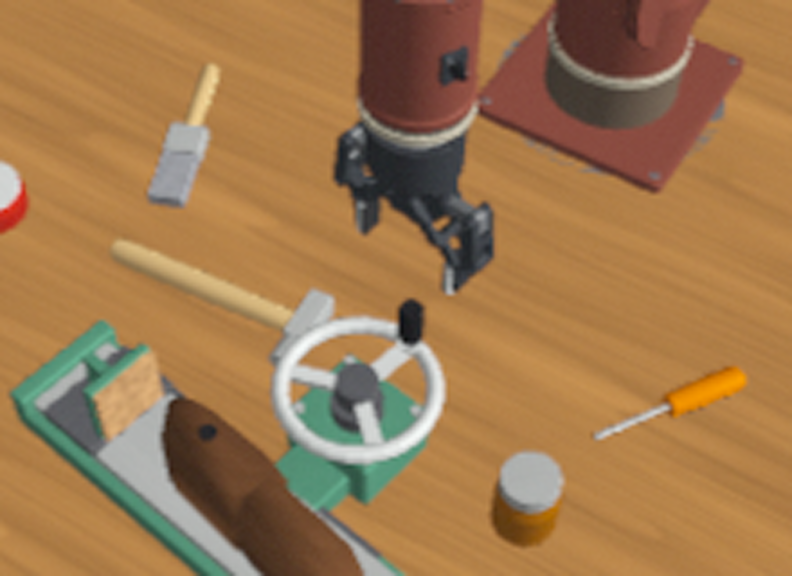

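The open gripper stands over the black handle, with the handle at crop pixel (410,320) and the fingers at (360,225) and (450,285). I'm going down and closing.

{"api": "carry_out", "payload": {"steps": [0, -0.003, 0.045, 0, 0, 0, 0.085, 0, 0, 0.035, 0, 0, 0, 0.085, 0, 0, 0.013, 0, 0, 0, 0.085, 0, 0, 0, 0, 0, 0, 0.06, 0, 0, 0, 0, 0, 0, 0.03]}}

```text
clock: 3.02
eef_pos: [0.4869, 0.0264, 0.1278]
tool_rot: [-3.141, -0.002, -0.178]
ft_force: [0.0, -0.9, 0.2]
gripper_width: 0.599
finger_force: 0.0
```

{"api": "carry_out", "payload": {"steps": [0, 0, 0, 0, 0, 0, 0.01, 0, 0, 0, 0, 0, 0, 0.01, 0, 0, 0, 0, 0, 0, 0.01, 0, 0, 0, 0, 0, 0, 0.01]}}

```text
clock: 3.52
eef_pos: [0.4866, 0.0267, 0.1276]
tool_rot: [-3.141, -0.002, -0.177]
ft_force: [-2.1, -0.2, 6.5]
gripper_width: 0.259
finger_force: 58.4
```

{"api": "carry_out", "payload": {"steps": [0.002, -0.014, 0, 0, 0, 0, 0.01, 0.0065, -0.0157, 0, 0, 0, 0, 0.01, 0.0103, -0.0135, 0, 0, 0, 0, 0.01]}}

```text
clock: 3.9
eef_pos: [0.5119, 0.0651, 0.1275]
tool_rot: [3.139, -0.0, -0.178]
ft_force: [-5.0, -9.0, 10.1]
gripper_width: 0.263
finger_force: 58.8
```

{"api": "carry_out", "payload": {"steps": [0.0135, -0.0103, 0, 0, 0, 0, 0.01, 0.0157, -0.0065, 0, 0, 0, 0, 0.01, 0.0168, -0.0022, 0, 0, 0, 0, 0.01, 0.0168, 0.0022, 0, 0, 0, 0, 0.01, 0.0157, 0.0065, 0, 0, 0, 0, 0.01]}}

```text
clock: 4.53
eef_pos: [0.5907, 0.063, 0.1275]
tool_rot: [3.142, 0.001, -0.176]
ft_force: [-11.0, -0.5, 13.9]
gripper_width: 0.273
finger_force: 59.1
```

{"api": "carry_out", "payload": {"steps": [0.0135, 0.0103, 0, 0, 0, 0, 0.01, 0.0103, 0.0135, 0, 0, 0, 0, 0.01, 0.0065, 0.0157, 0, 0, 0, 0, 0.01, 0.0022, 0.0168, 0, 0, 0, 0, 0.01]}}

```text
clock: 5.03
eef_pos: [0.6145, 0.0041, 0.1277]
tool_rot: [-3.137, -0.002, -0.174]
ft_force: [-0.3, 8.7, 4.0]
gripper_width: 0.262
finger_force: 58.8
```

Run:
```python
from h import *
a=cap('scene')['img'][170:320,200:370,::-1];b=cap('top')['img'][110:230,230:430,::-1]
a=cv2.resize(a,(408,360),interpolation=2); b=cv2.resize(b,(390,360),interpolation=2)
cv2.imwrite('pics/s2.png',np.hstack([a,b])); print(env.get_obs()['eef_pos'],env.get_obs()['ft_force'])
```

```text
[0.61394372 0.0007661  0.1276573 ] [-0.18293725 -0.58537628  6.0992038 ]
```

View pics/s2.png

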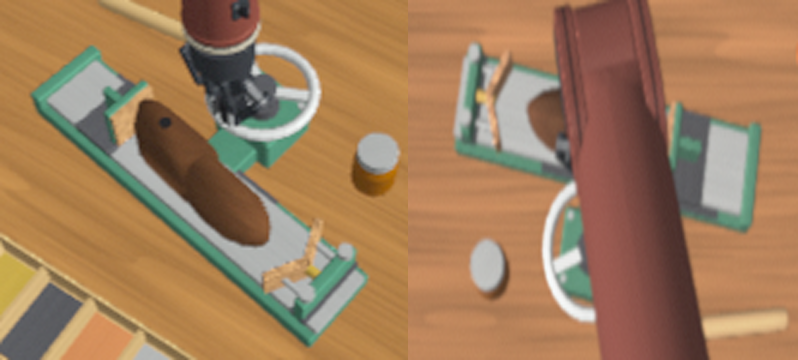

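The pad is now nearly at the heel, and the toe at left-crop pixel (268,235) is still about 40–50 mm from the V at (295,265).

{"api": "carry_out", "payload": {"steps": [-0.0022, 0.0168, 0, 0, 0, 0, 0.01, -0.0065, 0.0157, 0, 0, 0, 0, 0.01, -0.0103, 0.0135, 0, 0, 0, 0, 0.01, -0.0135, 0.0103, 0, 0, 0, 0, 0.01, -0.0157, 0.0065, 0, 0, 0, 0, 0.01]}}

```text
clock: 5.75
eef_pos: [0.5569, -0.0525, 0.1277]
tool_rot: [-3.14, -0.006, -0.177]
ft_force: [8.3, 2.4, -1.0]
gripper_width: 0.262
finger_force: 59.5
```

{"api": "carry_out", "payload": {"steps": [-0.0111, 0.002, 0, 0, 0, 0, 0.01, -0.0113, 0, 0, 0, 0, 0, 0.01, -0.0111, -0.002, 0, 0, 0, 0, 0.01]}}

```text
clock: 6.12
eef_pos: [0.5236, -0.0473, 0.1277]
tool_rot: [3.141, -0.005, -0.178]
ft_force: [8.6, -1.9, -1.2]
gripper_width: 0.265
finger_force: 59.5
```

{"api": "carry_out", "payload": {"steps": [-0.0107, -0.0039, 0, 0, 0, 0, 0.01, -0.0098, -0.0057, 0, 0, 0, 0, 0.01, -0.0087, -0.0072, 0, 0, 0, 0, 0.01]}}

```text
clock: 6.5
eef_pos: [0.4975, -0.0263, 0.1277]
tool_rot: [3.14, -0.005, -0.179]
ft_force: [5.9, -4.4, 0.1]
gripper_width: 0.266
finger_force: 59.7
```

{"api": "carry_out", "payload": {"steps": [-0.0072, -0.0087, 0, 0, 0, 0, 0.01, -0.0057, -0.0098, 0, 0, 0, 0, 0.01]}}

```text
clock: 6.75
eef_pos: [0.4876, -0.0062, 0.1276]
tool_rot: [3.139, -0.003, -0.179]
ft_force: [3.2, -7.7, 3.3]
gripper_width: 0.261
finger_force: 60.0
```

Run:
```python
from h import *
a=cap('scene')['img'][170:320,200:370,::-1];b=cap('top')['img'][110:230,230:430,::-1]
a=cv2.resize(a,(408,360),interpolation=2); b=cv2.resize(b,(390,360),interpolation=2)
cv2.imwrite('pics/s3.png',np.hstack([a,b])); print(env.get_obs()['eef_pos'],env.get_obs()['ft_force'])
```

```text
[ 0.48709935 -0.00445037  0.12753878] [-2.62310539 -1.14142967  7.76859338]
```

View pics/s3.png

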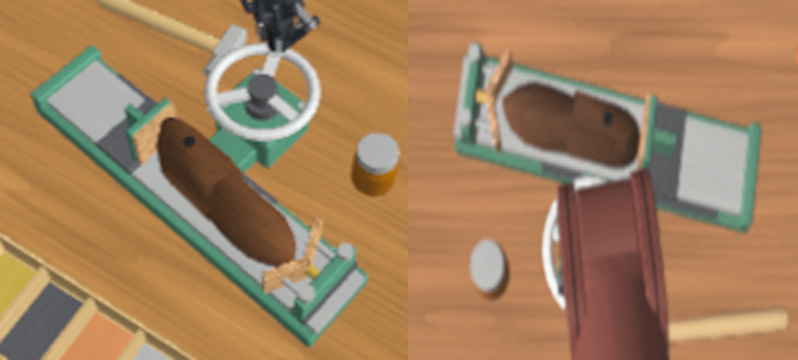

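The pad touches the heel and the toe at right-crop pixel (503,110) is some 10–20 mm from the V. From here I go in small steps, feeling the force.

{"api": "carry_out", "payload": {"steps": [-0.0039, -0.0107, 0, 0, 0, 0, 0.01, -0.002, -0.0111, 0, 0, 0, 0, 0.01]}}

```text
clock: 7.1
eef_pos: [0.4851, 0.0163, 0.1275]
tool_rot: [3.139, -0.002, -0.179]
ft_force: [-1.4, -7.7, 7.5]
gripper_width: 0.263
finger_force: 60.7
```

{"api": "carry_out", "payload": {"steps": [0, -0.0113, 0, 0, 0, 0, 0.01, 0.002, -0.0111, 0, 0, 0, 0, 0.01]}}

```text
clock: 7.35
eef_pos: [0.4905, 0.0386, 0.1275]
tool_rot: [3.139, -0.0, -0.178]
ft_force: [-4.4, -7.0, 12.4]
gripper_width: 0.262
finger_force: 60.9
```

{"api": "carry_out", "payload": {"steps": [0.0039, -0.0107, 0, 0, 0, 0, 0.01, 0.0057, -0.0098, 0, 0, 0, 0, 0.01]}}

```text
clock: 7.6
eef_pos: [0.5032, 0.0574, 0.1275]
tool_rot: [3.139, 0.001, -0.178]
ft_force: [-7.7, -7.3, 15.0]
gripper_width: 0.263
finger_force: 61.0
```

{"api": "carry_out", "payload": {"steps": [0.0072, -0.0087, 0, 0, 0, 0, 0.01]}}

```text
clock: 7.72
eef_pos: [0.5113, 0.0645, 0.1274]
tool_rot: [3.139, 0.002, -0.178]
ft_force: [-12.0, -8.2, 18.4]
gripper_width: 0.266
finger_force: 61.3
```

Firming up now (8 → 10.6 → 14.5 N). One more half step, then hold.

{"api": "carry_out", "payload": {"steps": [0.0042, -0.0038, 0, 0, 0, 0, 0.01]}}

```text
clock: 7.85
eef_pos: [0.516, 0.0676, 0.1274]
tool_rot: [3.139, 0.002, -0.178]
ft_force: [-14.5, -6.3, 20.4]
gripper_width: 0.263
finger_force: 61.4
```

{"api": "carry_out", "payload": {"steps": [0, 0, 0, 0, 0, 0, 0.01, 0, 0, 0, 0, 0, 0, 0.01]}}

```text
clock: 8.1
eef_pos: [0.5163, 0.0678, 0.1275]
tool_rot: [3.14, 0.001, -0.178]
ft_force: [-9.6, -4.8, 14.1]
gripper_width: 0.27
finger_force: 61.3
```

{"api": "carry_out", "payload": {"steps": [0, 0, 0, 0, 0, 0, 0.03, 0, 0, 0, 0, 0, 0, 0.05, 0, 0, 0, 0, 0, 0, 0.07, 0, 0, 0, 0, 0, 0, 0.07]}}

```text
clock: 8.6
eef_pos: [0.5169, 0.0689, 0.1262]
tool_rot: [-3.141, 0.0, -0.177]
ft_force: [-0.2, -0.1, -0.3]
gripper_width: 0.819
finger_force: 0.0
```

{"api": "carry_out", "payload": {"steps": [0, 0, -0.02, 0, 0, 0, 0.07, 0, 0, -0.04, 0, 0, 0, 0.07, 0, 0, -0.05, 0, 0, 0, 0.07, -0.05, 0, 0, 0, 0, 0, 0.07, -0.05, 0, 0, 0, 0, 0, 0.07]}}

```text
clock: 9.22
eef_pos: [0.4176, 0.087, 0.2367]
tool_rot: [-3.141, -0.001, -0.177]
ft_force: [0.7, 1.8, 0.2]
gripper_width: 0.82
finger_force: 0.0
```

Run:
```python
from h import *
a=cap('scene')['img'][170:320,200:370,::-1];b=cap('top')['img'][110:230,230:430,::-1]
a=cv2.resize(a,(408,360),interpolation=2); b=cv2.resize(b,(390,360),interpolation=2)
cv2.imwrite('pics/s4.png',np.hstack([a,b])); print(env.get_obs()['eef_pos'],env.get_obs()['ft_force'])
```

```text
[0.41494283 0.08743932 0.23647496] [ 0.30176472 -1.5923394  -0.07143551]
```

View pics/s4.png

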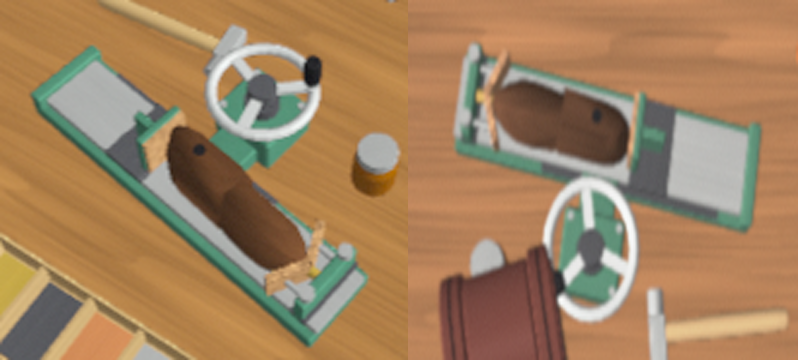

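The toe is seated in the V at right-crop pixel (490,100), the pad is on the heel at (635,130), and the handle stayed where I let it go. The gripper is clear, so I'm handing in.

```bash
python3 -c "
from h import *
print(env.job_done())"
```

```text
the job is handed in; nothing more can be done
None
```

I turned the handwheel clockwise by its handle until it was clearly firm, with the pad at an estimated 30–40 N. I then let go: the last sits in the toe stop with the pad on its heel, the bystanders were untouched as far as the pictures show, and I handed the job in at about 9 s (no verdict was returned).

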